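# Stand the set agar slants upright in the tube rack

### The arm

A 6-joint arm with a two-finger parallel gripper is mounted at the origin on the work surface. World frame = base frame: x ahead of the robot, y to its left, z up, the work surface at z = 0. Lengths are in mm, angles in rad, forces in N, time in s.
With the tool pointing down it reaches from about 350 to 875 mm from the base axis. Payload 4.2 kg.
Tool frame: the origin (TCP) lies between the finger pads; the fingertips stand 25 mm ahead of it and the grasp point (between the pads) lies 6 mm ahead of it; z points along the fingers, y is the line along which they close (so a half turn about z gives the same grasp; the last joint's range is limited). The gripper opens to 85 mm and grips with 20 to 120 N. Pads are 22 mm wide; open, the fingers measure 114 mm over their backs; the gripper's body (76 mm by 85 mm) begins 54 mm behind the grasp point. The pads swing forward as they close: fully open they stand 13 mm farther back than shut.
Start: joints at [-1.049, 0.385, 0.008, 0, -1.194, -0.259], TCP at [162.383, -603.516, 256.312] pointing down, gripper open.
Joint ranges: [-3.14, 3.14], [-1.21, 2.06], [-1.07, 1.41], [-3.16, 2.05], [-2.99, -0.16], [-3.1, 3.1]. Speed limits (rad/s): [2.79, 2.79, 3.14, 3.14, 3.14, 3.14].

### API

Orientations are given as a unit quaternion [x, y, z, w].
In Python, from bench import read_state, get_image, job_done gives the robot as it stands.
- The arm moves only by the tool play_rows, never from a script. Its argument "series" is a list of rows, each a list of 6 numbers: the shift along the world's x, y, z in mm, then the turn, a rotation vector about the world's x, y, z in units of 6 degrees (1.0 is 6 degrees). A call has 1 to 20 rows; each row shifts and turns the commanded pose from where the row before left it; what a row does not reach is not made up. A row lasts 1/12 s, in which the tool goes at most 41.7 mm and 7.16 degrees, less where a joint would pass 70% of its speed; a pose out of reach is approached as far as the arm can. A call is refused whole if a number of a shift passes 41.7 or a number of a turn 1, either way. A call with a gripper value outside its range is refused whole. "gripper" is the opening, from 0 (shut) to 1 (fully open), set as the call begins (left out, the last holds). The fingers move at their own pace and stop on an object; the grip force is fixed at half the most. Time passes only in rows, so rows that do not move let the fingers close. It gives the time, the measured TCP pose, the force, the opening and the grip force at its end, in the units of the state.
- read_state(): the state, without advancing time (a new reading comes with each control period).
- get_image(name): name is "scene" or "side" or "wrist"; returns a dict with "image" (400x640x3 uint8, red, green, blue), "fx", "fy", "cx", "cy" (pixels), "eye" and "rotation" of the camera in the world. Camera axes: x right, y down, z forward; pixel columns grow to the right and rows downward; lengths in mm; the calibration is good to about 2 mm. A picture is of the moment at which its call begins. There is no depth.
- job_done(): hands the job in; it is judged then, once.
The state is a dict: "clock": time; "joints": joint angles; "joint_vel": joint speeds; "joint_efforts": joint torques, N m; "position": TCP position; "ee_rot": TCP orientation; "contact_force": force on the tool from outside, world axes, zero at the start; "wrist_torque": the same for the moment, N m; "gripper_width": finger opening in mm; "grasp_force": force on a finger pad.
Only numpy, scipy, OpenCV 4.12 (cv2) and the standard library are available. Lean on these libraries where they do the work, as an engineer would, in place of code of your own. Each camera call takes 0.05 s, during which the arm holds its last target. There are 200 camera calls.

### The job

The medium in the two green-capped tubes has set on the slanting stand: take each tube off and stand it upright in an empty cell of the white rack, lowered until its round end rests on the rack's base, without letting it drop. Leave the orange-capped tube lying on the stand, and leave the blue-capped tubes and everything else on the bench where they are.

Things in the scene. Friction and masses are not known exactly. Their poses are not given: they have to be found in the camera images.
- green_a: clear round-bottomed glass tube, 25 mm in diameter, amber set medium inside, green cap 29 mm in diameter over the top 30 mm; 160 mm long, about 65 g. Origin: tip of the round end; its z axis runs towards the cap. Lies loose in a notch of the slanting stand, cap end up; free from below and beside from 85 to 160 mm along it, where it can be pinched.
- green_b: clear round-bottomed glass tube, 25 mm in diameter, amber set medium inside, green cap 29 mm in diameter over the top 30 mm; 160 mm long, about 65 g. Origin: tip of the round end; its z axis runs towards the cap. Lies loose in a notch of the slanting stand, cap end up; the same as green_a.
- orange: clear round-bottomed glass tube, 25 mm in diameter, amber set medium inside, orange cap 29 mm in diameter over the top 30 mm; 160 mm long, about 65 g. Origin: tip of the round end; its z axis runs towards the cap. Lies loose in a notch of the slanting stand, cap end up; it stays there.
- stock_a: clear round-bottomed glass tube, 25 mm in diameter, amber set medium inside, blue cap 29 mm in diameter over the top 30 mm; 160 mm long, about 65 g. Origin: tip of the round end; its z axis runs towards the cap. Stands in the rack cell at the rack's local x -20, y -80 mm; cap top 168 mm above the bench.
- stock_b: clear round-bottomed glass tube, 25 mm in diameter, amber set medium inside, blue cap 29 mm in diameter over the top 30 mm; 160 mm long, about 65 g. Origin: tip of the round end; its z axis runs towards the cap. Stands in the rack cell at the rack's local x +20, y -80 mm.
- rack: white plastic tube rack, 89 x 215 mm, 87 mm high, fixed. Origin: centre of its underside, z up, long side along its y. Ten cells in 2 rows of 5: centres at local x -20 and +20 mm, y -80, -40, 0, 40, 80 mm; the two at y -80 are taken, eight are empty. A tube stands with its round end on the solid base plate, whose top is 8 mm above the bench.
- rack_top (a point): centre of the rack's upper grid, at its top face, 87 mm above the bench. The square openings are 31 mm wide, 40 mm apart; the upper grid is 6 mm thick, and a lower grid with the same openings lies 31 to 37 mm above the bench.
- stand: low aluminium slanting stand, 234 mm wide (its y), 150 mm deep, fixed. Origin: centre of its underside, z up. Two cross bars with five V notches at local y -88, -44, 0, 44, 88 mm; the three tubes lie in the notches at -88, 0 and 88 mm, in any order, parallel to its x, rising at 30 degrees towards local +x (away from the robot).
- stand_lip (a point): on the lip at the stand's low end, 34 mm above the bench, in line with the middle notch: where the round tip of the middle tube touches. The cross bars lie under the tubes 20 to 28 and 74 to 82 mm from the tip.
- dishes: stack of three clear culture dishes, 90 mm in diameter, 45 mm high; origin under its centre. Bystander.
- beaker: empty glass beaker, 72 mm in diameter, 95 mm high; origin under its centre. Bystander.
- bottle: white bottle with blue cap, 64 mm in diameter, 160 mm high; origin under its centre. Bystander.
- forceps: steel forceps lying flat, 140 mm long, 9 mm high; origin under the middle. Bystander.
There are look-alikes about, which are no part of the job. Leave any pink or turquoise look-alike of the green_b alone.

How it is judged:
By the outcome, as a careful person would: the job done as asked, in the order asked, and still so for the second after the job is handed in, with the robot touching nothing.
It also fails if it takes over 72 s, if anything falls off the work surface, if the arm or the gripper's body presses on something with over 40 N, if the wrist force passes 120 N, or if a joint passes its speed limit or range.

## Working session

There is one attempt and no reset: what is moved stays moved. The work goes in short steps, Python scripts to look and compute and a tool call to move; the robot and the scene stay as the last step left them, time stands still between calls to the robot, and variables do not carry over. Pictures are saved under pics/ and viewed, at most 10 in all, crops included, and the job is handed in when it is done.

Besides the shell and the picture viewer there is one more tool, called by a JSON object that holds its "api" and its "payload", one argument or row to a line. play_rows: Moves the arm, as the interface text tells. Its arguments: {"type":"object","properties":{"series":{"type":"array","items":{"type":"array","items":{"type":"number"}}},"gripper":{"type":"number"}},"required":["series"]}

```bash
mkdir -p pics; cat > h.py <<'E'
import numpy as np,cv2
from bench import read_state,get_image,job_done
def grab(n,f):
    d=get_image(n); cv2.imwrite(f'pics/{f}.png',d['image'][:,:,::-1]); np.savez(f'pics/{f}.npz',**d); return d
def load(f): return dict(np.load(f'pics/{f}.npz'))
def ray(d,u,v):
    r=d['rotation']@np.array([(u-d['cx'])/d['fx'],(v-d['cy'])/d['fy'],1]); return np.array(d['eye'],float),r/np.linalg.norm(r)
def onz(d,u,v,z):
    e,r=ray(d,u,v); return e+r*(z-e[2])/r[2]
def tri(d1,p1,d2,p2):
    e1,a=ray(d1,*p1); e2,b=ray(d2,*p2)
    s=np.linalg.lstsq(np.c_[a,-b],e2-e1,rcond=None)[0]; x,y=e1+a*s[0],e2+b*s[1]
    return (x+y)/2,np.linalg.norm(x-y)
def proj(d,P):
    c=d['rotation'].T@(np.array(P,float)-d['eye']); return d['fx']*c[0]/c[2]+d['cx'],d['fy']*c[1]/c[2]+d['cy']
E
python3 - <<'E'
from h import *
np.set_printoptions(precision=3,suppress=True)
for n in('scene','side'):
    d=grab(n,n+'0'); print(n,d['eye'],d['rotation'],d['fx'],d['cx'],d['cy'])
s=read_state(); print(s)
a,b=[cv2.imread(f'pics/{n}0.png') for n in('scene','side')]
E
```

```text
scene [1403.865  627.438  870.655] [ 0.412  0.787 -0.406 -0.214] 473.0370662453647 324.6307492939481 199.37923507918293
side [  38.144 -855.786  670.812] [ 0.85  -0.202  0.118 -0.472] 397.5056695829498 317.76298543461263 195.43568724347318
{'clock': 0.1, 'joints': array([-1.049,  0.385,  0.007, -0.   , -1.194, -0.259]), 'joint_vel': array([-0.   , -0.001,  0.005,  0.001, -0.001,  0.   ]), 'joint_efforts': array([ -0.001, -39.332,  18.893,   4.198,  -0.003,   0.   ]), 'position': array([ 162.262, -603.077,  255.34 ]), 'ee_rot': array([-0.131,  0.991,  0.001, -0.   ]), 'contact_force': array([-0.356, -0.523, -0.135]), 'wrist_torque': array([ 0.014, -0.004,  0.015]), 'grasp_force': 0.0, 'gripper_width': 85.32622891507776}
```

View pics/scene0.png

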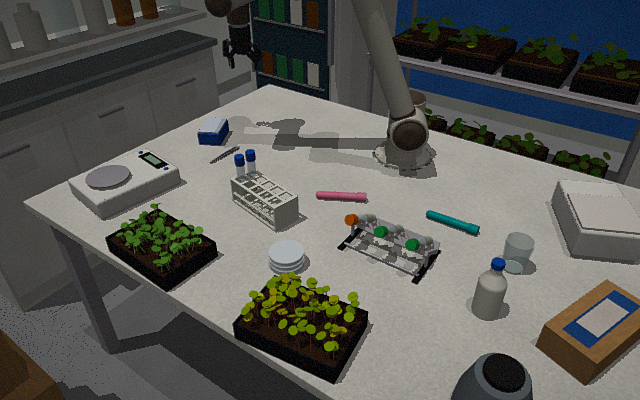

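View pics/side0.png

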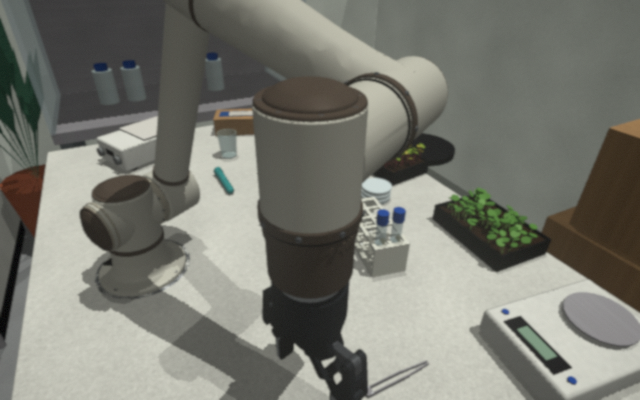

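The scene view shows the orange cap at (351,219), the green caps at (381,231) and (412,244), the rack's top around (265,190), and the blue caps at (240,159) and (250,155). In the side view the arm hides the stand. The camera rotation is a quaternion, so I'll fix the helper.

```bash
sed -i '1a from scipy.spatial.transform import Rotation as Ro' h.py; sed -i "s/d\['rotation'\]@/Ro.from_quat(d['rotation']).as_matrix()@/; s/d\['rotation'\].T@/Ro.from_quat(d['rotation']).as_matrix().T@/" h.py
python3 - <<'E'
from h import *
np.set_printoptions(precision=1,suppress=True)
d=load('scene0')
for n,u,v,z in[('or',351,219,114),('g1',381,231,114),('g2',412,244,114),('blueL',239,155,168),('blueR',250,151,168),('rk front-left',232,180,87),('rk front right',278,206,87),('rk back right',298,198,87),('pinkR',366,197,14),('pinkL',318,195,14),('teal',428,213,14),('teal',477,230,14),('dish',287,250,45),('bottle',497,263,160),('forc',225,154,5)]:
    print(n,onz(d,u,v,z))
im=cv2.imread('pics/scene0.png')[130:290,200:500]; cv2.imwrite('pics/c.png',cv2.resize(im,None,fx=2.66,fy=2.66,interpolation=cv2.INTER_CUBIC))
E
```

```text
or [558.8 127.7 114. ]
g1 [557.5 216.3 114. ]
g2 [558.2 303.1 114. ]
blueL [ 546.2 -273.3  168. ]
blueR [ 509.7 -262.8  168. ]
rk front-left [ 571.2 -290.    87. ]
rk front right [595.3 -90.2  87. ]
rk back right [532.1 -67.8  87. ]
pinkR [323.9  40.1  14. ]
pinkL [401.5 -90.6  14. ]
teal [289.5 236.2  14. ]
teal [283.9 386.2  14. ]
dish [690.3  15.1  45. ]
bottle [560.9 503.6 160. ]
forc [ 371.2 -529.2    5. ]
```

View pics/c.png

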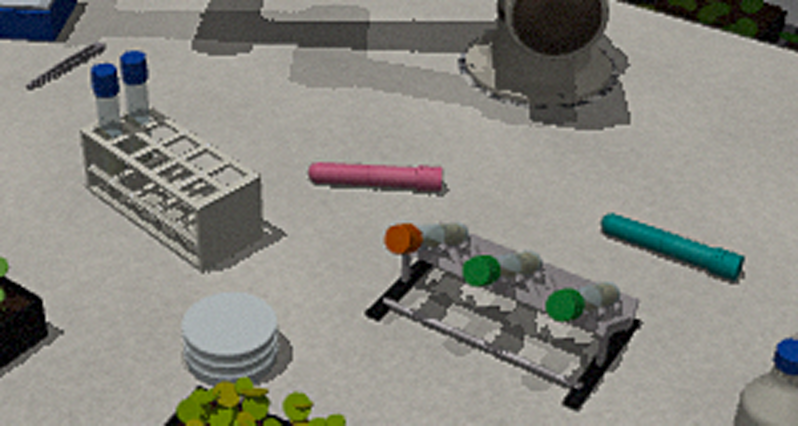

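The zoomed view confirms the layout. Orange lies at y≈128 and the greens at y≈216 and 303. The cap tops are at x≈558 if they are at z 114. The spacing comes out at 88 mm, as it should. Next I'll move above the rack for a closer look.

{"api": "play_rows", "payload": {
  "series": [
    [0,0,20,0,0,-0.2],
    [10,10,20,0,0,-0.2],
    [22,28,20,0,0,-0.2],
    [24,32,20,0,0,-0.2],
    [24,32,20,0,0,-0.2],
    [24,32,15,0,0,-0.2],
    [24,32,15,0,0,-0.2],
    [24,32,10,0,0,-0.2],
    [24,32,10,0,0,-0.2],
    [24,32,10,0,0,-0.2],
    [24,32,10,0,0,-0.2],
    [24,32,10,0,0,-0.2],
    [24,32,10,0,0,-0.1],
    [20,30,0,0,0,0],
    [14,20,0,0,0,0],
    [10,20,0,0,0,0],
    [0,0,0,0,0,0],
    [0,0,0,0,0,0]
  ],
  "gripper": 1
}}

```text
clock: 1.6
position: [474.2, -180.6, 442.2]
ee_rot: [-0.002, 1.0, 0.0, -0.001]
contact_force: [0.7, 0.6, -0.3]
gripper_width: 85.2
grasp_force: 0.0
```

```bash
python3 - <<'E'
from h import *
np.set_printoptions(precision=3,suppress=True)
d=grab('wrist','w1'); print(d['eye'],Ro.from_quat(d['rotation']).as_matrix()); grab('side','s1')
s=read_state(); print(s['clock'],s['position'],s['ee_rot'],s['joints'])
a,b=[cv2.imread(f'pics/{n}.png') for n in('w1','s1')]
E
```

```text
[ 391.924 -181.185  559.323] [[-0.003  0.949  0.316]
 [ 1.     0.003  0.002]
 [ 0.001  0.316 -0.949]]
1.7 [ 473.573 -181.82   442.642] [-0.  1. -0. -0.] [-0.046  0.106  0.09   0.    -1.555 -1.524]
```

View pics/w1.png

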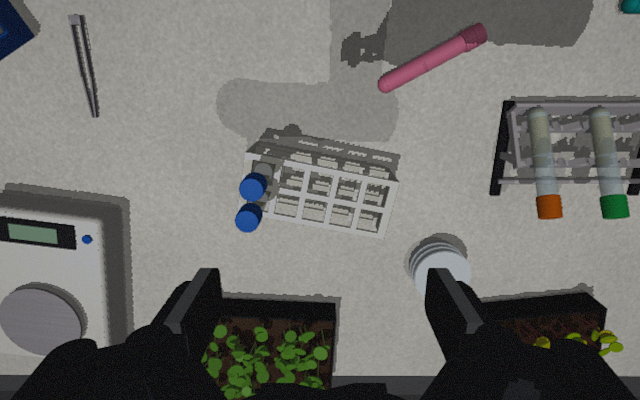

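The wrist view shows the rack with corners near (399,181) and (383,237). The blue caps are at (252,187) and (248,218), orange is at (549,206), and the first green at (614,206). I'll zoom in on the rack.

```bash
python3 - <<'E'
from h import *
im=cv2.imread('pics/w1.png')[120:250,225:425]; cv2.imwrite('pics/c2.png',cv2.resize(im,None,fx=4,fy=4,interpolation=cv2.INTER_CUBIC))
E
```

```text
(no output)
```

View pics/c2.png

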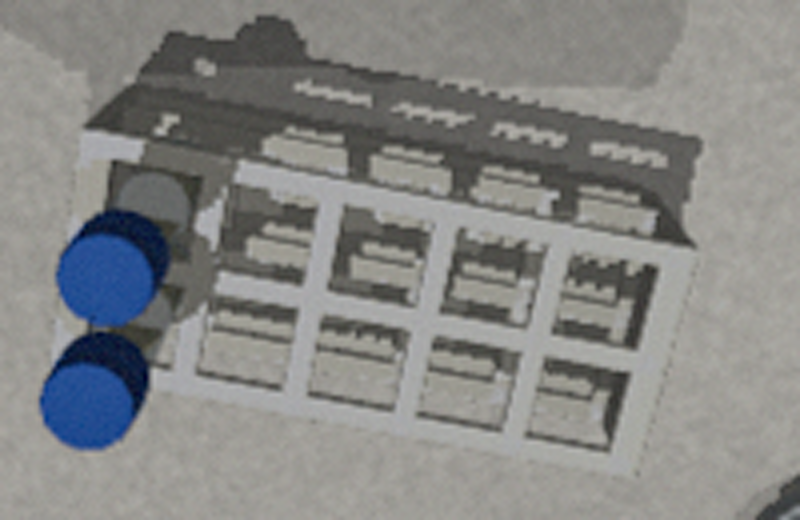

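{"api": "play_rows", "payload": {
  "series": [
    [0,20,0,0,0,0],
    [-5,40,0,0,0,0],
    [-5,40,0,0,0,0],
    [-5,40,0,0,0,0],
    [-5,40,0,0,0,0],
    [-5,40,0,0,0,0],
    [-5,40,0,0,0,0],
    [0,40,0,0,0,0],
    [0,40,0,0,0,0],
    [0,40,0,0,0,0],
    [0,30,0,0,0,0],
    [0,20,0,0,0,0],
    [0,10,0,0,0,0],
    [0,0,0,0,0,0],
    [0,0,0,0,0,0]
  ]
}}

```text
clock: 2.95
position: [444.2, 257.5, 442.8]
ee_rot: [-0.0, 1.0, -0.0, -0.0]
contact_force: [1.2, -0.1, 0.0]
gripper_width: 85.7
grasp_force: 0.0
```

```bash
python3 - <<'E'
from h import *
np.set_printoptions(precision=1,suppress=True)
d=grab('wrist','w2'); grab('side','s2')
print(read_state()['position'])
for f in('w2','scene0'):
    d=load(f); h=cv2.cvtColor(d['image'],cv2.COLOR_RGB2HSV)
    for n,lo,hi in(('green',50,75),('orange',5,15)):
        m=cv2.inRange(h,(lo,150,60),(hi,255,255)); k,_,st,c=cv2.connectedComponentsWithStats(m)
        for i in range(1,k):
            if st[i,4]>40: print(f,n,c[i],st[i],onz(d,*c[i],108))
E
```

```text
[444.1 256.9 443.3]
w2 green [290.2 225.4] [281 214  20  23 418] [551.  212.4 108. ]
w2 green [354.3 225. ] [345 214  20  23 431] [550.4 300.3 108. ]
w2 orange [226.6 225.8] [216 215  22  23 456] [551.6 125.2 108. ]
scene0 green [380.  230.8] [374 226  14  11 112] [551.4 210.6 108. ]
scene0 green [411.5 243.9] [405 239  15  12 116] [551.9 299.4 108. ]
scene0 orange [351.1 219.2] [345 214  14  11 121] [552.8 124.4 108. ]
```

View pics/w2.png

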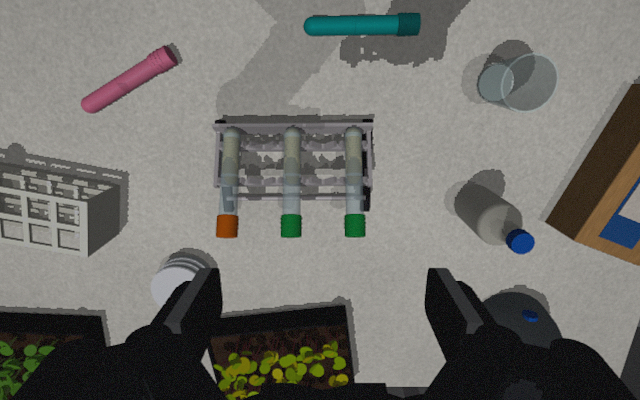

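The view shows orange at (227,226) and the greens at (290,225) and (354,225), with the tips near (291,128). The tubes look parallel to world x. Next I'll compute the rack pose from its corners and cell crossings, plus the tube geometry.

```bash
python3 - <<'E'
from h import *
np.set_printoptions(precision=1,suppress=True)
d=load('w1')
# rack-local -> zoom px : corners, and 4 visible web crossings centre (x=0, y=-20,20,60) 
pts={(-44.5,-107.5):(83,127),(-44.5,107.5):(697,248),(44.5,107.5):(635,474),(0,-20):(314,302),(0,20):(422,323),(0,60):(533,345)}
L=np.array(list(pts),float); W=np.array([onz(d,225+u/4,120+v/4,87)[:2] for u,v in pts.values()])
lc,wc=L.mean(0),W.mean(0); A=(L-lc);B=(W-wc)
th=np.arctan2((A[:,0]*B[:,1]-A[:,1]*B[:,0]).sum(),(A*B).sum()); R=np.array([[np.cos(th),-np.sin(th)],[np.sin(th),np.cos(th)]])
t=wc-R@lc; print('rack',t,'deg',np.degrees(th)); print('resid',W-(L@R.T+t), 'scale',np.sqrt((B**2).sum()/(A**2).sum()))
for c in[(-20,80),(-20,40),(-20,0),(-20,-80)]: print(c,R@c+t)
a=load('w1');b=load('w2');s=load('scene0')
for n,w,z in(('rackTR',(225+697/4,120+248/4),0),):
    pass
# blue cap tops vs expected
print('blue',onz(a,225+105/4,120+280/4,168),onz(a,225+86/4,120+404/4,168), R@(-20,-80)+t,R@(20,-80)+t)
for u in(232,291.5,353): print('tip',onz(b,u,127,40))
print('cap end', [onz(b,u,237,107) for u in(227.5,290.7,355)])
print('orange tri w1/w2',tri(a,(549,206),b,(226.6,225.8)))
E
```

```text
rack [ 547.3 -188.6] deg -11.03128142796255
resid [[-0.2  1.8]
 [ 0.  -0.8]
 [-2.2 -0.2]
 [ 0.7  0.8]
 [ 0.6 -0.7]
 [ 1.  -0.9]] scale 0.9876836975394675
(-20, 80) [ 543.  -106.3]
(-20, 40) [ 535.3 -145.5]
(-20, 0) [ 527.7 -184.8]
(-20, -80) [ 512.4 -263.3]
blue [ 511.6 -262.8  168. ] [ 549.9 -270.7  168. ] [ 512.4 -263.3] [ 551.6 -271. ]
tip [426.2 126.2  40. ]
tip [426.2 211.9  40. ]
tip [426.2 300.6  40. ]
cap end [array([568.8, 124.6, 107. ]), array([568.8, 212.4, 107. ]), array([568.8, 301.8, 107. ])]
orange tri w1/w2 (array([551.9, 124.7, 106.6]), np.float64(0.3868507128847749))
```

{"api": "play_rows", "payload": {
  "series": [
    [8,-4.5,-20,0,0,0],
    [8,-4.5,-30,0,0,0],
    [8,-4.5,-30,0,0,0],
    [8,-4.5,-30,0,0,0],
    [8,-4.5,-30,0,0,0],
    [8,-4.5,-30,0,0,0],
    [8,-4.5,-30,0,0,0],
    [8,-4.5,-30,0,0,0],
    [8,-4.5,-30,0,0,0],
    [7,-4.5,-20,0,0,0],
    [0,0,-15,0,0,0],
    [0,0,-15,0,0,0],
    [0,0,-10,0,0,0],
    [0,0,0,0,0,0],
    [0,0,0,0,0,0],
    [0,0,0,0,0,0]
  ]
}}

```text
clock: 4.38
position: [523.6, 213.6, 124.2]
ee_rot: [-0.0, 1.0, 0.001, 0.001]
contact_force: [-0.3, -0.1, -0.1]
gripper_width: 85.2
grasp_force: 0.0
```

```bash
python3 - <<'E'
from h import *
np.set_printoptions(precision=1,suppress=True)
grab('wrist','w3'); d=grab('scene','sc3'); print(read_state()['position'])
a=cv2.imread('pics/w3.png'); b=cv2.imread('pics/sc3.png')[180:300,320:460]
o=np.vstack([cv2.resize(a[120:400,:],(640,280)),cv2.resize(b,(350,300),interpolation=cv2.INTER_CUBIC).copy() if 0 else cv2.copyMakeBorder(cv2.resize(b,(350,300),interpolation=cv2.INTER_CUBIC),0,0,0,290,0)])
cv2.imwrite('pics/c3.png',o)
E
```

```text
[523.5 213.9 124.2]
```

View pics/c3.png

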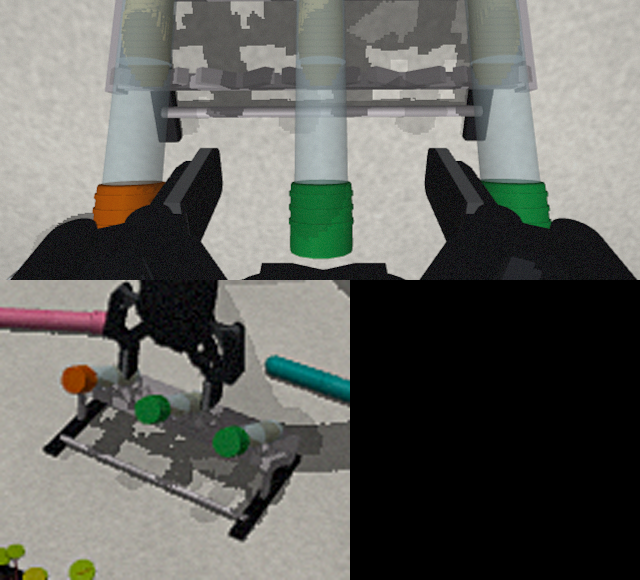

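The tube is between the fingers: its axis is at column 321 and the finger middle at 324, and the scene crop shows the fingers clear of the neighbouring tubes. I'll go down 26 mm and close.

{"api": "play_rows", "payload": {
  "series": [
    [0,-1.5,-8,0,0,0],
    [0,0,-8,0,0,0],
    [0,0,-6,0,0,0],
    [0,0,-4,0,0,0],
    [0,0,0,0,0,0],
    [0,0,0,0,0,0]
  ]
}}

```text
clock: 4.98
position: [522.8, 212.0, 96.3]
ee_rot: [-0.001, 1.0, -0.0, -0.0]
contact_force: [-0.8, 0.5, 0.1]
gripper_width: 85.4
grasp_force: 0.0
```

{"api": "play_rows", "payload": {
  "series": [
    [0,0,0,0,0,0],
    [0,0,0,0,0,0],
    [0,0,0,0,0,0],
    [0,0,0,0,0,0],
    [0,0,0,0,0,0],
    [0,0,0,0,0,0],
    [0,0,0,0,0,0],
    [0,0,0,0,0,0],
    [0,0,0,0,0,0],
    [0,0,0,0,0,0],
    [0,0,0,0,0,0],
    [0,0,0,0,0,0]
  ],
  "gripper": 0
}}

```text
clock: 5.98
position: [523.1, 212.2, 97.1]
ee_rot: [-0.001, 1.0, 0.0, 0.0]
contact_force: [-0.7, 1.0, 2.2]
gripper_width: 23.3
grasp_force: 58.7
```

{"api": "play_rows", "payload": {
  "series": [
    [0,0,8,0,0,0],
    [0,0,15,0,0,0],
    [0,0,20,0,0,0],
    [0,0,20,0,-0.4,0],
    [0,0,15,0,-0.8,0],
    [0,0,15,0,-0.8,0],
    [0,0,15,0,-0.8,0],
    [0,0,15,0,-0.8,0],
    [0,0,15,0,-0.8,0],
    [0,0,12,0,-0.8,0],
    [0,0,10,0,-0.8,0],
    [0,0,10,0,-0.8,0],
    [0,0,10,0,-0.8,0],
    [0,0,5,0,-0.8,0],
    [0,0,0,0,-0.8,0],
    [0,0,0,0,-0.8,0],
    [0,0,0,0,0,0],
    [0,0,0,0,0,0]
  ]
}}

```text
clock: 7.48
position: [551.7, 174.4, 394.0]
ee_rot: [-0.034, 0.917, -0.001, 0.398]
contact_force: [-0.7, -0.6, -2.0]
gripper_width: 23.4
grasp_force: 58.9
```

```bash
python3 - <<'E'
from h import *
np.set_printoptions(precision=3,suppress=True)
s=read_state(); print(s['joints'],s['position'],Ro.from_quat(s['ee_rot']).as_matrix())
E
```

```text
[ 0.595 -0.066 -0.733  1.195 -0.432 -3.096] [551.665 174.416 394.034] [[-0.68  -0.061  0.73 ]
 [-0.064  0.998  0.025]
 [-0.73  -0.03  -0.683]]
```

Joint 6 ran into its range limit, so the arm did not reach the commanded pose. I'll fit a simple kinematic model to the recorded poses and use it to choose a heading that stays within range.

```bash
cat > kin.py <<'E'
import numpy as np
from scipy.spatial.transform import Rotation as Ro
from scipy.optimize import least_squares
LO=np.array([-3.14,-1.21,-1.07,-3.16,-2.99,-3.1]);HI=np.array([3.14,2.06,1.41,2.05,-.16,3.1])
def rz(a):return Ro.from_rotvec([0,0,a]).as_matrix()
def ry(a):return Ro.from_rotvec([0,a,0]).as_matrix()
def rx(a):return Ro.from_rotvec([a,0,0]).as_matrix()
P=np.array([161,566,421,160,275.])
def fk(q,P=P,s4=1,s6=-1):
    h,a,b,o,L=P; R=rz(q[0]); p=np.array([0,0,h])+R@[a*np.sin(q[1]),0,a*np.cos(q[1])]
    R=R@ry(q[1]-q[2]); p=p+R@[b,0,0]; R=R@rx(s4*q[3]); R2=R@ry(-q[4])
    p=p+R@[0,-o,0]+R2@[L,0,0]
    # tool z = R2 x ; at q6=0 tool y = +-R2 y
    T=R2@np.array([[0,0,1],[0,1,0],[-1,0,0.]])@rz(q[5]+np.pi/2)
    return p,T
def ik(pos,T,q0):
    f=lambda q:np.r_[(fk(q)[0]-pos)/100,(fk(q)[1]-T).ravel()]
    r=least_squares(f,np.clip(q0,LO+.01,HI-.01),bounds=(LO,HI)); return r.x,np.abs(r.fun).max()
E
python3 - <<'E'
from kin import *
np.set_printoptions(precision=2,suppress=True)
for q,p,e in[([-1.049,.385,.007,0,-1.194,-.259],[162.3,-603,255.3],[-.131,.991,.001,0]),([-.046,.106,.09,0,-1.555,-1.524],[473.6,-181.8,442.6],[0,1,0,0]),([.595,-.066,-.733,1.195,-.432,-3.096],[551.7,174.4,394],[-.034,.917,-.001,.398])]:
    for s4 in(1,-1):
        a,T=fk(q,s4=s4); print(s4,a-p, (T-Ro.from_quat(e).as_matrix()).round(2).tolist())
E
```

```text
1 [-0.19  0.05 -0.11] [[1.68, 0.96, -0.0], [0.96, -1.68, -0.0], [0.0, -0.0, -0.0]]
-1 [-0.19  0.05 -0.11] [[1.68, 0.96, -0.0], [0.96, -1.68, -0.0], [0.0, -0.0, -0.0]]
1 [-0.69 -0.14 -0.51] [[0.0, 0.09, -0.0], [0.09, -0.0, 0.0], [0.0, -0.0, 0.0]]
-1 [-0.69 -0.14 -0.51] [[0.0, 0.09, -0.0], [0.09, -0.0, 0.0], [0.0, -0.0, 0.0]]
1 [-271.21   73.86 -233.31] [[0.37, -0.84, -0.44], [-0.54, -0.57, 0.64], [-0.0, 0.06, 0.0]]
-1 [ 1.36 -0.32  0.56] [[1.36, 0.06, 0.0], [0.04, -2.0, -0.0], [1.46, -0.01, 0.0]]
```

```bash
sed -i 's/s4=1,s6=-1/s4=-1/; s/rz(q\[5\]+np.pi\/2)/rz(-q[5]-np.pi\/2)/' kin.py
cat > scan.py <<'E'
from kin import *
np.set_printoptions(precision=2,suppress=True)
print(fk([.595,-.066,-.733,1.195,-.432,-3.096]))
T0=np.diag([-1.,1,-1]); rng=np.random.default_rng(0)
seeds=[rng.uniform([-1,-.5,-1,-3,-2.5,-3],[1,1,1,2,-.3,3]) for _ in range(14)]+[np.array([.595,-.066,-.733,1.195,-.432,-3.09])]
for cell in[(543,-106),(528,-185),]:
  for psi in range(-150,181,30):
    T=rz(np.radians(psi))@ry(-np.radians(60))@T0; off=T@[97,0,63]
    for zt in(8,110):
      sol=[]
      for s in seeds:
        q,e=ik(np.array([*cell,zt])-off,T,s)
        if e<.01: 
          m=np.minimum(q-LO,HI-q).min()
          if m>.05 and not any(np.abs(q-x).max()<.1 for x,_ in sol): sol.append((q,m))
      if sol: print(cell,psi,zt,[(q,round(m,2)) for q,m in sol])
E
timeout 500 python3 scan.py
```

```text
(array([553.06, 174.08, 394.56]), array([[-0.68, -0.06,  0.73],
       [-0.06,  1.  ,  0.02],
       [-0.73, -0.03, -0.68]]))
(543, -106) -150 8 [(array([ 0.23,  0.84,  0.02,  0.26, -1.77,  1.78]), np.float64(1.09))]
(543, -106) -150 110 [(array([ 0.23,  0.73,  0.08,  0.27, -1.94,  1.82]), np.float64(1.05))]
(543, -106) -120 8 [(array([ 0.36,  0.73, -0.33,  0.59, -1.46,  1.89]), np.float64(0.74))]
(543, -106) -120 110 [(array([ 0.36,  0.6 , -0.27,  0.59, -1.62,  2.  ]), np.float64(0.8))]
(543, -106) -90 8 [(array([ 0.39,  0.59, -0.73,  1.07, -1.16,  1.83]), np.float64(0.34))]
(543, -106) -90 110 [(array([ 0.41,  0.44, -0.65,  0.97, -1.29,  2.03]), np.float64(0.42))]
(543, -106) -60 110 [(array([ 0.2 ,  0.26, -0.98,  1.68, -0.97,  1.96]), np.float64(0.09))]
(543, -106) 0 8 [(array([-0.63,  0.36, -0.67, -2.16, -0.66,  1.06]), np.float64(0.4))]
(543, -106) 0 110 [(array([-0.37,  0.09, -0.48, -1.62, -0.32,  0.24]), np.float64(0.16))]
(543, -106) 30 8 [(array([-0.58,  0.42, -0.4 , -1.5 , -0.88,  0.67]), np.float64(0.67))]
(543, -106) 30 110 [(array([-0.5 ,  0.22, -0.33, -1.31, -0.87,  0.3
[... 2315 characters left out ...]
[-0.53,  0.73,  0.18, -0.85, -1.68,  0.74]), np.float64(1.23))]
(528, -185) 90 110 [(array([-0.53,  0.61,  0.24, -0.88, -1.81,  0.59]), np.float64(1.17))]
(528, -185) 120 8 [(array([-0.38,  0.84,  0.35, -0.62, -1.95,  0.94]), np.float64(1.04))]
(528, -185) 120 110 [(array([-0.38,  0.73,  0.43, -0.67, -2.1 ,  0.82]), np.float64(0.89))]
(528, -185) 150 8 [(array([-0.2 ,  0.9 ,  0.39, -0.31, -2.06,  1.25]), np.float64(0.93))]
(528, -185) 150 110 [(array([-0.2 ,  0.8 ,  0.47, -0.35, -2.23,  1.19]), np.float64(0.76))]
(528, -185) 180 8 [(array([-0.03,  0.9 ,  0.24,  0.03, -1.96,  1.6 ]), np.float64(1.03))]
(528, -185) 180 110 [(array([-0.03,  0.8 ,  0.3 ,  0.03, -2.13,  1.6 ]), np.float64(0.86))]
```

```bash
python3 - <<'E'
from kin import *
from bench import read_state
np.set_printoptions(precision=2,suppress=True)
s=read_state(); R=Ro.from_quat(s['ee_rot']).as_matrix(); T0=np.diag([-1.,1,-1])
print(Ro.from_matrix(T0@R.T).as_rotvec(degrees=True)/6)
for c in[(582.2,-113.9),(566.9,-192.4)]:
  T=rz(np.pi)@ry(-np.pi/3)@T0
  for z in(8,130): 
    p=np.array([*c,z])-T@[97,0,63]; print(p,ik(p,T,np.array([0,.8,.3,0,-2,1.5])))
p=np.array([588,-114,330]); print(ik(p,T0,[0,.3,0,0,-1.5,-1.5]),ik(p,rz(np.pi)@T0,[0,.3,0,0,-1.5,1.5]))
E
```

```text
[ 0.03  7.83 -0.67]
[ 588.26 -113.9   123.5 ] (array([ 0.06,  0.96,  0.41, -0.06, -2.07,  1.52]), np.float64(1.4210854715202005e-15))
[ 588.26 -113.9   245.5 ] (array([ 0.06,  0.85,  0.51, -0.06, -2.27,  1.5 ]), np.float64(3.3878617598726572e-15))
[ 572.96 -192.4   123.5 ] (array([-0.04,  0.96,  0.38,  0.04, -2.04,  1.61]), np.float64(1.4210854715202005e-15))
[ 572.96 -192.4   245.5 ] (array([-0.04,  0.85,  0.47,  0.04, -2.23,  1.62]), np.float64(8.526512829121202e-16))
(array([ 0.08,  0.3 ,  0.07, -0.  , -1.34, -1.65]), np.float64(1.1368683772161603e-15)) (array([ 0.08,  0.3 ,  0.07, -0.  , -1.34,  1.49]), np.float64(1.1368683772161603e-15))
```

{"api": "play_rows", "payload": {
  "series": [
    [3,-28,0,0,0.2,-0.07],
    [4,-29,0,0,0.6,-0.06],
    [4,-29,0,0,0.8,-0.06],
    [4,-29,-5,0,0.8,-0.06],
    [4,-29,-5,0,0.8,-0.06],
    [4,-29,-5,0,0.8,-0.06],
    [4,-29,-5,0,0.8,-0.06],
    [4,-29,-5,0,0.8,-0.06],
    [4,-29,-5,0,0.8,-0.06],
    [2,-28,-5,0,0.8,-0.06],
    [0,0,-5,0,0.8,-0.06],
    [0,0,0,0,0.63,0],
    [0,0,0,0,0,0],
    [0,0,0,0,0,0]
  ]
}}

```text
clock: 8.65
position: [589.9, -90.9, 355.9]
ee_rot: [-0.003, 1.0, -0.01, -0.005]
contact_force: [-0.1, 1.0, -0.2]
gripper_width: 23.5
grasp_force: 59.1
```

```bash
python3 - <<'E'
from kin import *
from bench import read_state
np.set_printoptions(precision=2,suppress=True)
s=read_state(); R=Ro.from_quat(s['ee_rot']).as_matrix(); print(s['joints'],s['position'],s['gripper_width'],R)
E
```

```text
[ 0.13  0.29  0.11  0.02 -1.4  -1.7 ] [589.87 -90.87 355.86] 23.46104557899988 [[-1.   -0.01 -0.01]
 [-0.01  1.   -0.02]
 [ 0.01 -0.02 -1.  ]]
```

{"api": "play_rows", "payload": {
  "series": [
    [0,-2,0,0,0,0.5],
    [0,-2,0,0,0,1],
    [0,-2,0,0,0,1],
    [0,-2,0,0,0,1],
    [0,-2,0,0,0,1],
    [0,-2,0,0,0,1],
    [0,-2,0,0,0,1],
    [0,-2,0,0,0,1],
    [0,-2,0,0,0,1],
    [0,-2,0,0,0,1],
    [0,-2,0,0,0,1],
    [0,-1,0,0,0,1],
    [0,0,0,0,0,1],
    [0,0,0,0,0,1],
    [0,0,0,0,0,1],
    [0,0,0,0,0,1],
    [0,0,0,0,0,1],
    [0,0,0,0,0,1],
    [0,0,0,0,0,1],
    [0,0,0,0,0,1]
  ]
}}

```text
clock: 10.32
position: [588.4, -113.5, 358.5]
ee_rot: [0.856, -0.517, 0.008, -0.007]
contact_force: [-0.3, -0.0, -0.3]
gripper_width: 23.3
grasp_force: 59.1
```

{"api": "play_rows", "payload": {
  "series": [
    [0,0,0,0,0,1],
    [0,0,0,0,0,1],
    [0,0,0,0,0,1],
    [0,0,0,0,0,1],
    [0,0,0,0,0,1],
    [0,0,0,0,0,1],
    [0,0,0,0,0,1],
    [0,0,0,0,0,1],
    [0,0,0,0,0,1],
    [0,0,0,0,0,1],
    [0,0,0,0,0,0.5],
    [0,0,0,0,0,0],
    [0,0,0,0,0,0]
  ]
}}

```text
clock: 11.4
position: [588.6, -113.8, 358.5]
ee_rot: [1.0, 0.002, 0.004, -0.01]
contact_force: [0.8, -0.5, -0.9]
gripper_width: 23.2
grasp_force: 59.1
```

```bash
cat > left.py <<'E'
# rotvec (units of 6 deg) still to turn to bring the held tube upright at psi=180
from kin import *
from bench import read_state
np.set_printoptions(precision=2,suppress=True)
s=read_state(); R=Ro.from_quat(s['ee_rot']).as_matrix()
T=rz(np.pi)@ry(-np.pi/3)@np.diag([-1.,1,-1])
print(s['clock'],s['joints'],s['position'],'turn left',Ro.from_matrix(T@R.T).as_rotvec(degrees=True)/6,'tip',s['position']+R@[97,0,63],'axis',R@[-.866,0,-.5])
E
python3 left.py
```

```text
11.4 [ 0.07  0.29  0.13 -0.02 -1.4   1.51] [ 588.62 -113.77  358.54] turn left [-0.2  10.07  0.06] tip [ 686.08 -112.05  296.28] axis [-0.87 -0.01  0.49]
```

{"api": "play_rows", "payload": {
  "series": [
    [0,0,0,-0.02,0.4,0],
    [0,0,-5,-0.02,0.8,0],
    [0,0,-8,-0.02,0.8,0],
    [0,0,-8,-0.02,0.8,0],
    [0,0,-8,-0.02,0.8,0],
    [0,0,-8,-0.02,0.8,0],
    [0,0,-8,-0.02,0.8,0.03],
    [0,0,-8,-0.02,0.8,0.03],
    [0,0,-8,-0.02,0.8,0],
    [0,0,-8,-0.02,0.8,0],
    [0,0,-8,0,0.8,0],
    [0,0,-8,0,0.8,0],
    [0,0,-5,0,0.67,0],
    [0,0,0,0,0,0],
    [0,0,0,0,0,0],
    [0,0,0,0,0,0]
  ]
}}

```text
clock: 12.73
position: [589.5, -114.4, 269.4]
ee_rot: [0.872, 0.002, -0.49, 0.001]
contact_force: [0.2, -0.1, 0.2]
gripper_width: 23.6
grasp_force: 59.0
```

```bash
python3 left.py; python3 - <<'E'
from h import *
grab('side','s4');grab('scene','sc4')
a=cv2.imread('pics/s4.png')[120:320,300:500]; b=cv2.imread('pics/sc4.png')[80:280,180:380]
cv2.imwrite('pics/c4.png',cv2.resize(np.hstack([a,b]),None,fx=2,fy=2,interpolation=cv2.INTER_CUBIC))
E
```

```text
12.7333 [ 0.06  0.82  0.52 -0.06 -2.29  1.5 ] [ 589.51 -114.43  269.42] turn left [-0.    0.23 -0.04] tip [ 586.23 -114.41  153.81] axis [-0.02 -0.    1.  ]
```

View pics/c4.png

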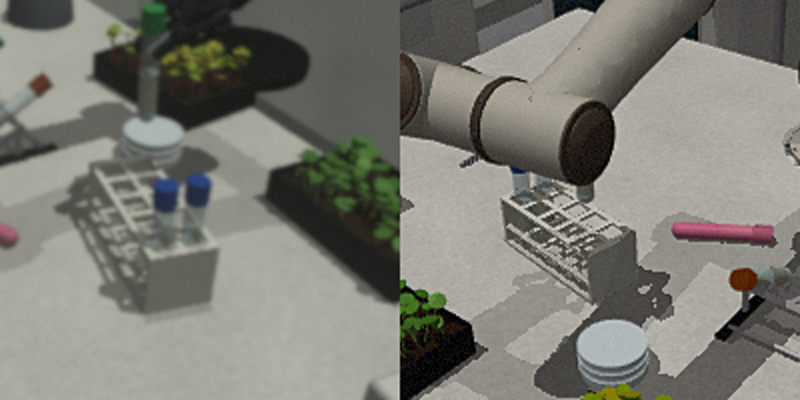

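The tube hangs upright above the rack. Its tip is at side pixel (375,179) and scene pixel (273,179). I'll check its position by triangulation.

```bash
python3 - <<'E'
from h import *
np.set_printoptions(precision=1,suppress=True)
a,b=load('s4'),load('sc4')
T=[586.2,-114.4,153.8]
print(tri(a,(374.5,179),b,(273,179)),proj(a,T),proj(b,T), proj(a,[582.2,-113.9,265+50]))
print('cap top proj',proj(a,[583,-114.4,313.8]))
for n,d in(('s',a),('c',b)):
    print(n,[tuple(np.round(proj(d,[x,y,87]),1)) for x,y in((589.5,-91.6),(607,-177))])
E
```

```text
(array([ 585.5, -115.5,  161.5]), np.float64(7.598562650485155)) (np.float64(372.85234089959613), np.float64(180.9062297735605)) (np.float64(271.965355994014), np.float64(181.9294866616597)) (np.float64(376.9214712456358), np.float64(123.16748398181771))
cap top proj (np.float64(377.2701136070551), np.float64(123.65333328563736))
s [(np.float64(367.2), np.float64(198.0)), (np.float64(390.7), np.float64(212.0))]
c [(np.float64(278.9), np.float64(204.8)), (np.float64(252.0), np.float64(197.8))]
```

{"api": "play_rows", "payload": {
  "series": [
    [-1.2,0.5,-10,0,0.23,0],
    [0,0,-15,0,0,0],
    [0,0,-15,0,0,0],
    [0,0,-10,0,0,0],
    [0,0,-8,0,0,0],
    [0,0,-8,0,0,0],
    [0,0,-8,0,0,0],
    [0,0,-8,0,0,0],
    [0,0,0,0,0,0],
    [0,0,0,0,0,0]
  ]
}}

```text
clock: 13.67
position: [588.1, -114.0, 186.0]
ee_rot: [0.865, 0.002, -0.502, 0.0]
contact_force: [0.1, -0.2, -0.9]
gripper_width: 23.4
grasp_force: 59.0
```

```bash
python3 left.py; python3 - <<'E'
from h import *
grab('side','s5');grab('scene','sc5')
a=cv2.imread('pics/s5.png')[130:280,330:480]; b=cv2.imread('pics/sc5.png')[120:270,200:350]
cv2.imwrite('pics/c5.png',cv2.resize(np.hstack([a,b]),None,fx=2.66,fy=2.66,interpolation=cv2.INTER_CUBIC))
E
```

```text
13.6667 [ 0.06  0.9   0.45 -0.06 -2.17  1.51] [ 588.08 -114.01  186.04] turn left [-0.01 -0.05 -0.04] tip [ 581.47 -113.87   70.57] axis [ 0. -0.  1.]
```

View pics/c5.png

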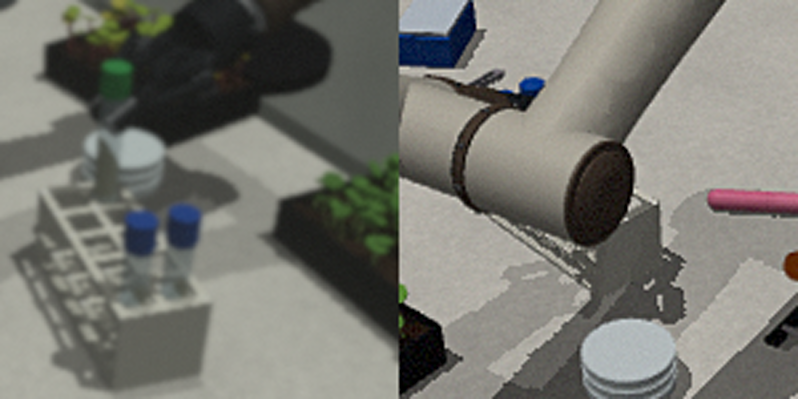

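The tip has gone through the upper grid of the far end cell with no contact force. I'll continue down and then feel for the base.

{"api": "play_rows", "payload": {
  "series": [
    [0.5,0,-8,0,0,0],
    [0,0,-8,0,0,0],
    [0,0,-8,0,0,0],
    [0,0,-8,0,0,0],
    [0,0,-8,0,0,0],
    [0,0,-6,0,0,0],
    [0,0,-5,0,0,0],
    [0,0,-4,0,0,0],
    [0,0,0,0,0,0],
    [0,0,0,0,0,0]
  ]
}}

```text
clock: 14.6
position: [588.6, -114.0, 131.3]
ee_rot: [0.865, 0.002, -0.502, 0.0]
contact_force: [0.4, -0.4, -1.0]
gripper_width: 22.9
grasp_force: 59.0
```

{"api": "play_rows", "payload": {
  "series": [
    [0,0,-2,0,0,0],
    [0,0,-1,0,0,0],
    [0,0,0,0,0,0],
    [0,0,0,0,0,0]
  ]
}}

```text
clock: 14.93
position: [588.6, -114.0, 128.5]
ee_rot: [0.865, 0.002, -0.502, 0.0]
contact_force: [0.6, 0.1, -1.0]
gripper_width: 23.5
grasp_force: 59.0
```

Tip is about 13 mm above the bench by estimate, so I'll go on in small steps.

{"api": "play_rows", "payload": {
  "series": [
    [0,0,-2,0,0,0],
    [0,0,-1,0,0,0],
    [0,0,0,0,0,0],
    [0,0,0,0,0,0]
  ]
}}

```text
clock: 15.27
position: [588.6, -114.0, 125.2]
ee_rot: [0.865, 0.002, -0.502, 0.0]
contact_force: [-0.1, -1.1, -0.9]
gripper_width: 23.2
grasp_force: 59.0
```

{"api": "play_rows", "payload": {
  "series": [
    [0,0,-1,0,0,0],
    [0,0,0,0,0,0],
    [0,0,0,0,0,0]
  ]
}}

```text
clock: 15.52
position: [588.6, -113.9, 124.3]
ee_rot: [0.865, 0.002, -0.502, 0.0]
contact_force: [0.6, 0.5, -0.6]
gripper_width: 23.2
grasp_force: 59.0
```

{"api": "play_rows", "payload": {
  "series": [
    [0,0,-1,0,0,0],
    [0,0,0,0,0,0],
    [0,0,0,0,0,0]
  ]
}}

```text
clock: 15.77
position: [588.6, -114.0, 123.2]
ee_rot: [0.865, 0.002, -0.502, 0.0]
contact_force: [0.2, 0.1, -1.7]
gripper_width: 23.6
grasp_force: 59.0
```

{"api": "play_rows", "payload": {
  "series": [
    [0,0,-1,0,0,0],
    [0,0,0,0,0,0],
    [0,0,0,0,0,0]
  ]
}}

```text
clock: 16.02
position: [588.6, -114.0, 122.4]
ee_rot: [0.865, 0.002, -0.502, 0.0]
contact_force: [-0.2, 0.1, -0.4]
gripper_width: 23.3
grasp_force: 59.0
```

{"api": "play_rows", "payload": {
  "series": [
    [0,0,-1,0,0,0],
    [0,0,0,0,0,0],
    [0,0,0,0,0,0]
  ]
}}

```text
clock: 16.27
position: [588.6, -114.0, 122.1]
ee_rot: [0.865, 0.002, -0.502, 0.0]
contact_force: [-0.1, 0.4, 2.9]
gripper_width: 23.4
grasp_force: 59.2
```

Contact was felt: 2.9 N upward, and the pose lags the command. I'll release and back out along the tool axis.

{"api": "play_rows", "payload": {
  "series": [
    [0,0,0,0,0,0],
    [0,0,0,0,0,0],
    [0,0,0,0,0,0],
    [0,0,0,0,0,0],
    [0,0,0,0,0,0],
    [0,0,0,0,0,0]
  ],
  "gripper": 0.6
}}

```text
clock: 16.77
position: [588.6, -114.0, 121.2]
ee_rot: [0.865, 0.002, -0.502, 0.0]
contact_force: [0.4, 0.7, 0.3]
gripper_width: 51.1
grasp_force: 0.0
```

{"api": "play_rows", "payload": {
  "series": [
    [4,0,2.3,0,0,0],
    [8,0,4.6,0,0,0],
    [12,0,7,0,0,0],
    [15,0,9,0,0,0],
    [15,0,9,0,0,0],
    [10,0,20,0,0,0],
    [0,0,35,0,0,0],
    [0,0,35,0,0,0],
    [0,0,35,0,0,0],
    [0,0,30,0,0,0],
    [0,0,0,0,0,0]
  ]
}}

```text
clock: 17.68
position: [653.0, -114.6, 316.2]
ee_rot: [0.868, 0.001, -0.496, 0.001]
contact_force: [1.5, -0.3, 1.8]
gripper_width: 51.6
grasp_force: 0.0
```

```bash
python3 left.py; python3 - <<'E'
from h import *
np.set_printoptions(precision=1,suppress=True)
d=grab('side','s6'); h=cv2.cvtColor(d['image'],cv2.COLOR_RGB2HSV); m=cv2.inRange(h,(50,130,40),(80,255,255))
k,_,st,c=cv2.connectedComponentsWithStats(m)
for i in range(1,k):
    if st[i,4]>30: print(c[i],st[i],onz(d,*c[i],153))
print(proj(d,[582,-114,153]))
E
```

```text
17.6833 [ 0.05  0.95  0.9  -0.07 -2.55  1.48] [ 653.   -114.58  316.19] turn left [ 0.01  0.09 -0.04] tip [ 648.07 -114.73  200.63] axis [-0.01  0.    1.  ]
(np.float64(371.4067456577119), np.float64(181.4502901184763))
```

```bash
python3 - <<'E'
from h import *
d=load('s6'); h=cv2.cvtColor(d['image'],cv2.COLOR_RGB2HSV)
m=cv2.inRange(h,(55,70,20),(90,255,255)); k,_,st,c=cv2.connectedComponentsWithStats(m)
print([(c[i].round(1),st[i]) for i in range(1,k) if st[i,4]>20])
a=d['image'][120:270,310:510,::-1]; cv2.imwrite('pics/c6.png',cv2.resize(a,None,fx=3,fy=3,interpolation=cv2.INTER_CUBIC)[:450,:600])
E
```

```text
[(array([14.5, 86.4]), array([   0,   22,   40,  111, 1883], dtype=int32)), (array([295.9, 141. ]), array([292, 137,   9,   9,  46], dtype=int32)), (array([223.8, 180.1]), array([215, 167,  19,  26, 186], dtype=int32)), (array([374.9, 180. ]), array([371, 173,  11,  15, 121], dtype=int32))]
```

View pics/c6.png

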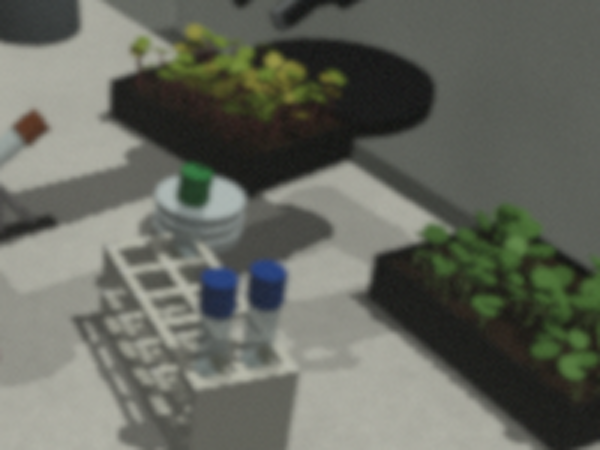

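The green tube stands in the far end cell, level with the blue caps, and nothing else has moved. Next I'll bring the tool back to vertical on the way to the second green tube. I'll keep the yaw as it is, since a half turn gives the same grasp.

{"api": "play_rows", "payload": {
  "series": [
    [-5,0,0,0,-0.4,0],
    [-10,10,0,0,-0.8,0],
    [-10,20,0,0,-0.8,0],
    [-12,30,0,0,-0.8,0],
    [-12,30,0,0,-0.8,0],
    [-12,30,0,0,-0.8,0],
    [-12,30,0,0,-0.8,0],
    [-12,30,0,0,-0.8,0],
    [-12,30,0,0,-0.8,0],
    [-12,30,0,0,-0.8,0],
    [-12,30,0,0,-0.8,0],
    [-9,30,0,0,-0.8,0],
    [0,30,0,0,-0.7,0],
    [0,30,0,0,0,0],
    [0,30,0,0,0,0],
    [0,20,0,0,0,0],
    [0,5,0,0,0,0],
    [0,0,0,0,0,0],
    [0,0,0,0,0,0]
  ],
  "gripper": 1
}}

```text
clock: 19.32
position: [522.7, 300.5, 307.5]
ee_rot: [1.0, 0.001, -0.008, 0.002]
contact_force: [-0.0, -0.4, -0.1]
gripper_width: 85.3
grasp_force: 0.0
```

```bash
cat > chk.py <<'E'
from kin import *
from bench import read_state
np.set_printoptions(precision=2,suppress=True)
s=read_state(); R=Ro.from_quat(s['ee_rot']).as_matrix()
print(s['clock'],s['joints'],s['position'])
print('to Tdown',Ro.from_matrix(np.diag([1.,-1,-1])@R.T).as_rotvec(degrees=True)/6)
T=rz(np.pi)@ry(-np.pi/3)@np.diag([1.,-1,-1])
print('to upright',Ro.from_matrix(T@R.T).as_rotvec(degrees=True)/6,'tip',s['position']+R@[-97,0,63],'axis',R@[.866,0,-.5])
E
python3 chk.py; python3 - <<'E'
from h import *
np.set_printoptions(precision=1,suppress=True)
for f in('wrist','scene'):
    d=grab(f,f+'7'); h=cv2.cvtColor(d['image'],cv2.COLOR_RGB2HSV); m=cv2.inRange(h,(50,150,60),(75,255,255))
    k,_,st,c=cv2.connectedComponentsWithStats(m)
    for i in range(1,k):
        if st[i,4]>40: print(f,c[i],st[i],onz(d,*c[i],107))
E
```

```text
19.3167 [ 0.79  0.32  0.05 -0.01 -1.31  0.79] [522.7  300.5  307.48]
to Tdown [ 0.03 -0.15 -0.03]
to upright [15.2   0.07 25.86] tip [424.73 300.   246.  ] axis [0.87 0.   0.49]
wrist [322.4 137.2] [ 306  116   33   44 1251] [552.4 300.7 107. ]
scene [270.1 177.9] [266 175  10   6  44] [ 519.1 -181.6  107. ]
scene [411.5 243.9] [405 239  15  12 118] [550.9 298.8 107. ]
```

{"api": "play_rows", "payload": {
  "series": [
    [0.3,0,-20,0,-0.15,0],
    [0,0,-25,0,0,0],
    [0,0,-25,0,0,0],
    [0,0,-25,0,0,0],
    [0,0,-25,0,0,0],
    [0,0,-25,0,0,0],
    [0,0,-20,0,0,0],
    [0,0,-15,0,0,0],
    [0,0,-10,0,0,0],
    [0,0,-8,0,0,0],
    [0,0,-7,0,0,0],
    [0,0,-5,0,0,0],
    [0,0,0,0,0,0],
    [0,0,0,0,0,0],
    [0,0,0,0,0,0]
  ]
}}

```text
clock: 20.67
position: [523.3, 301.4, 99.0]
ee_rot: [1.0, 0.002, 0.001, 0.001]
contact_force: [-0.0, -0.1, 0.1]
gripper_width: 85.5
grasp_force: 0.0
```

```bash
python3 chk.py
```

```text
20.6667 [ 0.79  0.5  -0.24  0.   -0.83  0.78] [523.31 301.4   99.02]
to Tdown [ 0.01  0.03 -0.03]
to upright [14.95  0.04 25.98] tip [426.48 300.97  35.77] axis [0.86 0.   0.5 ]
```

{"api": "play_rows", "payload": {
  "series": [
    [-0.3,-0.9,-2,0,0,0],
    [0,0,0,0,0,0]
  ]
}}

```text
clock: 20.83
position: [522.5, 300.1, 96.5]
ee_rot: [1.0, 0.002, 0.001, 0.001]
contact_force: [-1.0, -0.2, 0.4]
gripper_width: 85.9
grasp_force: 0.0
```

{"api": "play_rows", "payload": {
  "series": [
    [0,0,0,0,0,0],
    [0,0,0,0,0,0],
    [0,0,0,0,0,0],
    [0,0,0,0,0,0],
    [0,0,0,0,0,0],
    [0,0,0,0,0,0],
    [0,0,0,0,0,0],
    [0,0,0,0,0,0],
    [0,0,0,0,0,0],
    [0,0,0,0,0,0],
    [0,0,0,0,0,0],
    [0,0,0,0,0,0]
  ],
  "gripper": 0
}}

```text
clock: 21.83
position: [522.7, 300.3, 96.3]
ee_rot: [1.0, 0.002, 0.001, 0.001]
contact_force: [-1.1, 1.8, 0.8]
gripper_width: 23.6
grasp_force: 58.7
```

{"api": "play_rows", "payload": {
  "series": [
    [0,0,8,0,0,0],
    [0,0,15,0,0,0],
    [0,0,20,0,0,0],
    [0,0,30,0,0,0],
    [0,0,35,0,0,0],
    [0,0,35,0,0,0],
    [0,0,35,0,0,0],
    [0,0,35,0,0,0],
    [2,-15,30,0,0,0],
    [4,-30,20,0,0,0],
    [4,-36,0,0,0,0],
    [4,-36,0,0,0,0],
    [4,-36,0,0,0,0],
    [4,-36,0,0,0,0],
    [4,-36,0,0,0,0],
    [4,-36,0,0,0,0],
    [4,-36,0,0,0,0],
    [4,-36,0,0,0,0],
    [4,-36,0,0,0,0],
    [4,-36,0,0,0,0]
  ]
}}

```text
clock: 23.5
position: [568.0, -106.8, 359.5]
ee_rot: [1.0, 0.002, 0.0, 0.001]
contact_force: [0.4, 1.2, -1.3]
gripper_width: 23.3
grasp_force: 58.9
```

```bash
python3 chk.py
```

```text
23.5 [ 0.1   0.25  0.07  0.   -1.39  1.48] [ 567.95 -106.79  359.46]
to Tdown [ 0.02  0.01 -0.03]
to upright [14.98  0.05 25.97] tip [ 471.01 -107.24  296.37] axis [0.87 0.   0.5 ]
```

{"api": "play_rows", "payload": {
  "series": [
    [0,-6,0,0,0,-0.5],
    [0.5,-6,0,0,0,-1],
    [0.5,-6,0,0,0,-1],
    [0.5,-6,0,0,0,-1],
    [0.5,-6,0,0,0,-1],
    [0.5,-6,0,0,0,-1],
    [0.5,-6,0,0,0,-1],
    [0.5,-6,0,0,0,-1],
    [0.5,-6,0,0,0,-1],
    [0.5,-6,0,0,0,-1],
    [0.5,-6,0,0,0,-1],
    [0,-6,0,0,0,-1],
    [0,-6,0,0,0,-1],
    [0,-6,0,0,0,-1],
    [0,-2,0,0,0,-1],
    [0,0,0,0,0,-1],
    [0,0,0,0,0,-1],
    [0,0,0,0,0,-1],
    [0,0,0,0,0,-1],
    [0,0,0,0,0,-1]
  ]
}}

```text
clock: 25.17
position: [573.0, -191.0, 359.2]
ee_rot: [-0.522, 0.853, 0.001, -0.002]
contact_force: [-0.5, -0.7, -1.6]
gripper_width: 23.3
grasp_force: 58.9
```

{"api": "play_rows", "payload": {
  "series": [
    [0,0,0,0,0,-1],
    [0,0,0,0,0,-1],
    [0,0,0,0,0,-1],
    [0,0,0,0,0,-1],
    [0,0,0,0,0,-1],
    [0,0,0,0,0,-1],
    [0,0,0,0,0,-1],
    [0,0,0,0,0,-1],
    [0,0,0,0,0,-1],
    [0,0,0,0,0,-1],
    [0,0,0,0,0,-0.5],
    [0,0,0,0,0,0],
    [0,0,0,0,0,0]
  ]
}}

```text
clock: 26.25
position: [573.2, -190.9, 359.2]
ee_rot: [-0.002, 1.0, 0.001, -0.001]
contact_force: [-0.2, -0.9, -0.4]
gripper_width: 23.3
grasp_force: 58.9
```

```bash
python3 chk.py
```

```text
26.25 [-0.05  0.3   0.14 -0.   -1.41 -1.51] [ 573.24 -190.95  359.2 ]
to Tdown [ 0.03 -0.04 29.96]
to upright [-0.04  9.98 -0.03] tip [ 670.11 -190.36  295.99] axis [-0.86 -0.01  0.5 ]
```

{"api": "play_rows", "payload": {
  "series": [
    [0,-1.4,0,0,0.4,0],
    [0,0,-5,0,0.8,0],
    [0,0,-8,0,0.8,0],
    [0,0,-8,0,0.8,0],
    [0,0,-8,0,0.8,0],
    [0,0,-8,0,0.8,0],
    [0,0,-8,0,0.8,0],
    [0,0,-8,-0.02,0.8,0],
    [0,0,-8,-0.02,0.8,0],
    [0,0,-8,0,0.8,0],
    [0,0,-8,0,0.8,0],
    [0,0,-8,0,0.8,0],
    [0,0,-5,0,0.8,0],
    [0,0,0,0,0,0],
    [0,0,0,0,0,0],
    [0,0,0,0,0,0]
  ]
}}

```text
clock: 27.58
position: [573.9, -192.5, 270.2]
ee_rot: [-0.001, 0.867, -0.001, -0.499]
contact_force: [0.7, -0.4, -0.7]
gripper_width: 23.0
grasp_force: 58.9
```

```bash
python3 chk.py; python3 - <<'E'
from h import *
np.set_printoptions(precision=1,suppress=True)
d=grab('side','s8');h=cv2.cvtColor(d['image'],cv2.COLOR_RGB2HSV); m=cv2.inRange(h,(55,70,20),(90,255,255)); k,_,st,c=cv2.connectedComponentsWithStats(m)
print([(c[i].round(1),st[i]) for i in range(1,k) if st[i,4]>20])
s=read_state(); R=Ro.from_quat(s['ee_rot']).as_matrix(); tip=s['position']+R@[-97,0,63]; ax=R@[.866,0,-.5]
print('cap mid predicted',proj(d,tip+145*ax))
E
```

```text
27.5833 [-0.04  0.83  0.49  0.05 -2.27 -1.52] [ 573.9  -192.48  270.18]
to Tdown [14.97  0.02 25.98]
to upright [ 0.    0.02 -0.02] tip [ 568.08 -192.53  154.66] axis [-0.  0.  1.]
[(array([14.5, 86.2]), array([   0,   21,   40,  112, 1876], dtype=int32)), (array([391.4, 140.9]), array([385, 133,  14,  17, 202], dtype=int32)), (array([223.5, 179.9]), array([215, 167,  19,  26, 178], dtype=int32)), (array([375. , 180.6]), array([371, 175,  10,  13, 103], dtype=int32))]
cap mid predicted (np.float64(390.66282980297717), np.float64(141.8456242770176))
```

{"api": "play_rows", "payload": {
  "series": [
    [-1.2,0.1,-10,0,0,0],
    [0,0,-15,0,0,0],
    [0,0,-15,0,0,0],
    [0,0,-10,0,0,0],
    [0,0,-8,0,0,0],
    [0,0,-8,0,0,0],
    [0,0,-8,0,0,0],
    [0,0,-8,0,0,0],
    [0,0,0,0,0,0],
    [0,0,0,0,0,0]
  ]
}}

```text
clock: 28.47
position: [572.4, -192.2, 186.9]
ee_rot: [-0.001, 0.865, -0.0, -0.501]
contact_force: [0.1, 0.4, -0.9]
gripper_width: 23.7
grasp_force: 58.9
```

```bash
python3 chk.py
```

```text
28.4667 [-0.04  0.89  0.41  0.04 -2.13 -1.53] [ 572.37 -192.2   186.87]
to Tdown [15.03  0.01 25.95]
to upright [-0.   -0.02 -0.01] tip [ 566.04 -192.21   71.38] axis [ 0. -0.  1.]
```

{"api": "play_rows", "payload": {
  "series": [
    [0.7,0,-8,0,0,0],
    [0,0,-8,0,0,0],
    [0,0,-8,0,0,0],
    [0,0,-8,0,0,0],
    [0,0,-8,0,0,0],
    [0,0,-8,0,0,0],
    [0,0,-6,0,0,0],
    [0,0,-4,0,0,0],
    [0,0,-2,0,0,0],
    [0,0,0,0,0,0],
    [0,0,0,0,0,0]
  ]
}}

```text
clock: 29.38
position: [573.3, -192.2, 127.5]
ee_rot: [-0.001, 0.866, -0.0, -0.5]
contact_force: [0.1, -0.3, -1.5]
gripper_width: 24.0
grasp_force: 58.9
```

{"api": "play_rows", "payload": {
  "series": [
    [0,0,-1,0,0,0],
    [0,0,-1,0,0,0],
    [0,0,0,0,0,0],
    [0,0,0,0,0,0]
  ]
}}

```text
clock: 29.72
position: [573.1, -192.2, 125.4]
ee_rot: [-0.001, 0.866, -0.0, -0.501]
contact_force: [0.2, -0.2, -1.4]
gripper_width: 23.3
grasp_force: 58.9
```

{"api": "play_rows", "payload": {
  "series": [
    [0,0,-1,0,0,0],
    [0,0,0,0,0,0],
    [0,0,0,0,0,0]
  ]
}}

```text
clock: 29.97
position: [573.1, -192.2, 124.2]
ee_rot: [-0.001, 0.866, -0.0, -0.501]
contact_force: [-0.1, 0.1, -0.2]
gripper_width: 23.3
grasp_force: 58.9
```

{"api": "play_rows", "payload": {
  "series": [
    [0,0,-1,0,0,0],
    [0,0,0,0,0,0],
    [0,0,0,0,0,0]
  ]
}}

```text
clock: 30.22
position: [573.1, -192.2, 123.1]
ee_rot: [-0.001, 0.866, -0.0, -0.501]
contact_force: [0.9, 0.1, -0.5]
gripper_width: 23.1
grasp_force: 58.9
```

{"api": "play_rows", "payload": {
  "series": [
    [0,0,-0.8,0,0,0],
    [0,0,0,0,0,0],
    [0,0,0,0,0,0]
  ]
}}

```text
clock: 30.47
position: [573.1, -192.2, 122.4]
ee_rot: [-0.001, 0.866, -0.0, -0.501]
contact_force: [-0.4, -0.7, -0.6]
gripper_width: 23.2
grasp_force: 58.9
```

{"api": "play_rows", "payload": {
  "series": [
    [0,0,-0.6,0,0,0],
    [0,0,0,0,0,0],
    [0,0,0,0,0,0]
  ]
}}

```text
clock: 30.72
position: [573.1, -192.2, 122.1]
ee_rot: [-0.001, 0.866, -0.0, -0.501]
contact_force: [-0.6, 0.2, 0.7]
gripper_width: 23.1
grasp_force: 58.8
```

{"api": "play_rows", "payload": {
  "series": [
    [0,0,-0.6,0,0,0],
    [0,0,0,0,0,0],
    [0,0,0,0,0,0]
  ]
}}

```text
clock: 30.97
position: [573.1, -192.2, 121.9]
ee_rot: [-0.001, 0.866, -0.0, -0.501]
contact_force: [-0.0, -0.3, 2.9]
gripper_width: 23.5
grasp_force: 58.9
```

Contact was felt again at the same height. I'll release and back out.

{"api": "play_rows", "payload": {
  "series": [
    [0,0,0,0,0,0],
    [0,0,0,0,0,0],
    [0,0,0,0,0,0],
    [0,0,0,0,0,0],
    [0,0,0,0,0,0],
    [0,0,0,0,0,0]
  ],
  "gripper": 0.5
}}

```text
clock: 31.47
position: [573.1, -192.2, 121.1]
ee_rot: [-0.001, 0.866, -0.0, -0.501]
contact_force: [0.2, -0.0, -0.5]
gripper_width: 42.6
grasp_force: 0.0
```

{"api": "play_rows", "payload": {
  "series": [
    [4,0,2.3,0,0,0],
    [8,0,4.6,0,0,0],
    [12,0,7,0,0,0],
    [15,0,9,0,0,0],
    [15,0,9,0,0,0],
    [10,0,20,0,0,0],
    [0,0,35,0,0,0],
    [0,0,35,0,0,0],
    [0,0,35,0,0,0],
    [0,0,30,0,0,0],
    [0,0,0,0,0,0],
    [0,0,0,0,0,0],
    [0,0,0,0,0,0]
  ]
}}

```text
clock: 32.55
position: [637.1, -192.0, 307.7]
ee_rot: [-0.001, 0.866, 0.0, -0.501]
contact_force: [0.3, 0.1, 0.1]
gripper_width: 42.8
grasp_force: 0.0
```

```bash
python3 - <<'E'
from h import *
np.set_printoptions(precision=1,suppress=True)
d0=load('s6')
d=grab('side','s9')
for n,lo,hi in(('green',(55,70,20),(90,255,255)),('blue',(105,120,40),(125,255,255)),('orange',(3,100,40),(15,255,255))):
  for t,x in(('before',d0),('now',d)):
    m=cv2.inRange(cv2.cvtColor(x['image'],cv2.COLOR_RGB2HSV),lo,hi); k,_,st,c=cv2.connectedComponentsWithStats(m)
    print(n,t,[(c[i].round(1).tolist(),int(st[i,4])) for i in range(1,k) if st[i,4]>40 and 280<c[i][0]<460])
print('expected',proj(d,[582.2,-113.9,153]),proj(d,[566.9,-192.4,153]),'blue',proj(d,[512.4,-263.3,153]),proj(d,[551.6,-271,153]))
E
```

```text
green before [([295.9, 141.0], 46), ([374.9, 180.0], 121)]
green now [([374.9, 180.0], 119), ([384.5, 196.4], 138)]
blue before [([399.2, 212.4], 91), ([383.1, 215.0], 97)]
blue now [([399.5, 213.1], 117), ([383.2, 215.7], 108)]
orange before [([319.8, 161.9], 50)]
orange now [([319.8, 161.5], 58)]
expected (np.float64(371.4492415624903), np.float64(181.4167374961746)) (np.float64(383.98740065433196), np.float64(196.97687436414458)) blue (np.float64(382.3298606412642), np.float64(217.37178330594452)) (np.float64(398.3389135540118), np.float64(214.77677957239848))
```

Both green caps are at the standing position, and the blue and orange ones have not moved. Handing in.

```bash
python3 -c "
from bench import job_done
print(job_done())"
```

```text
the job is handed in; nothing more can be done
None
```

Both green-capped tubes now stand upright on the rack's base in two empty cells; in the last side view the orange and blue caps had not moved, and the job is handed in.

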